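# Stack a firing tray and its cover on a splined rack, tabs opposed

## Task

Load the firing rack: slide the dark toothed tray down over the splined post until it lies flat on the rack's disc, with its tab in the spline position nearest to the green mark, then slide the clay-coloured cover down the post until it lies flat on the tray's collar, with its tab on the opposite side, exactly away from the tray's tab. The post's angle is not known, so rest each plate lightly on the splines and turn it until it drops in; work gently, neither forcing nor dropping the plates, leave the bottle, jar and brush alone, and let go at the end.

Things in the scene. Friction and masses are not known exactly. Their poses are not given: they have to be found in the camera images.
- rack: Fixed firing rack: black base; on it, cushioned by a rubber bellows, an aluminium disc, 146 mm across, top 22 mm above the bench, with a green mark, and the splined post. Disc and post sink only under over 6 N of pressing (3 N per mm, 8 mm at most) and come back up. Seated, the tray's underside is 22 mm and the cover's 57 mm above the bench. Contact over 40 N is too much. Origin: centre of underside
- rack_mark (a point): Green mark on the disc's rim, 64 mm from the post's axis along the rack's +x, 22 mm above the bench. The tray's tab belongs in the spline position nearest to it (at most 23 deg off), the cover's tab 180 deg from the tray's tab
- post_nose (a point): Tip of the steel post, on the rack's axis, 90 mm above the bench; its axes are the rack's and do not show how the post is turned. Nose: cone, radius 7 mm at the tip, widening to 14.3 mm at 78 mm above the bench; below that a cylinder of 14.3 mm radius, which centres the plates' teeth
- key_ends (a point): On the rack's axis, level with the keys' flat upper ends, 72 mm above the bench. Six brass keys, 60 deg apart, 6 mm wide, 20 mm to their outer edge, run down to the disc. The post is turned by an unreported angle, -23 to 23 deg: seated tabs stand at that angle (+ n x 60) from rack +x. Its clamp slips above 0.6 Nm. Unaligned plates rest here; play 1.5 mm, 2 deg
- tray: Dark grey steel firing tray (first): disc 90 mm across, 5 mm thick, one flat tab (18 mm wide, to 65 mm from the centre) along its +x, collar on top. In its hole six teeth point inwards, every 60 deg starting at the tab's direction, 9.8 mm wide, tips at 15.9 mm radius; bore between them 21.8 mm radius. 0.13-0.21 kg. Starts on the bench, collar up, tab away from the robot +-30 deg. Origin: centre of underside
- tray_tab (a point): point on the tray's tab, 58 mm from the tray's centre along its +x, 2.5 mm above its underside
- tray_collar (a point): Tray collar's top, on the axis, 35 mm above the underside. The collar is an open six-sided tube, 52 mm across flats, 60 across corners, wall 4 mm, clear bore 22 mm radius, 5 to 35 mm above the plate's underside. Grip it from above with the fingers outside across two opposite flats; flats face 30, 90, 150, 210, 270, 330 deg from the tab
- cover: Terracotta fireclay cover (second): disc 90 mm across, 5 mm thick, one flat tab (18 mm wide, to 65 mm from the centre) along its +x, collar on top. In its hole six teeth point inwards, every 60 deg starting at the tab's direction, 9.8 mm wide, tips at 15.9 mm radius; bore between them 21.8 mm radius. 0.13-0.21 kg. Starts on the bench, collar up, tab away from the robot +-30 deg. Origin: centre of underside
- cover_tab (a point): point on the cover's tab, 58 mm from the cover's centre along its +x, 2.5 mm above its underside
- cover_collar (a point): Cover collar's top, on the axis, 35 mm above the underside. The collar is an open six-sided tube, 52 mm across flats, 60 across corners, wall 4 mm, clear bore 22 mm radius, 5 to 35 mm above the plate's underside. Grip it from above with the fingers outside across two opposite flats; flats face 30, 90, 150, 210, 270, 330 deg from the tab
- glaze: amber glaze bottle with black cap, 36 mm across, 65 mm tall, standing beyond the rack; leave it. Origin: centre of underside
- jar: white jar with blue lid, 44 mm across, 45 mm tall, standing beyond the rack; leave it. Origin: centre of underside
- brush: green-handled brush, 150 mm long, lying between robot and rack; leave it. Origin: its middle, on the bench, x along its length
Not all that is in view belongs to the job. Leave any purple look-alike of the tray alone.

How it is judged:
On the way, in this order (a step that is already met when the one before it is completed fails the run):
1. the dark tray is on the splines, flat on the rack's disc, its tab at the green mark, the cover not yet on the post (z of tray in the frame of rack between 0.019 and 0.025 m and horizontal distance between tray and rack below 0.004 m and angle between tray's own z axis and vertical below 0.06 rad and x of tray_tab in the frame of rack above 0.05 m and horizontal distance between cover and rack above 0.03 m), for 0.2 s.
2. the cover is on the splines, flat on the tray's collar, its tab opposite (z of tray in the frame of rack between 0.019 and 0.025 m and horizontal distance between each of tray, cover and rack below 0.004 m and angle between each of tray, cover's own z axis and vertical below 0.06 rad and x of tray_tab in the frame of rack above 0.05 m and z of cover in the frame of rack between 0.054 and 0.06 m and x of cover_tab in the frame of rack below -0.05 m), for 0.2 s.
At the end, for the whole second after the job is handed in: Tray flat on the disc (underside 22+-3 mm up), tab within 30 deg of the green mark (tab point over +50 mm along rack x); cover flat on the tray's collar (57+-3 mm), tab opposite (under -50 mm); both centred within 4 mm, level within 0.06 rad, released and still (under 0.02 m/s) (all of step 2 and linear speed of each of tray, cover below 0.02 m/s); the robot touches nothing.
It fails at once if a plate is pressed or knocked against the rack or the other plate with more than 40 N (contact force between any of tray, cover and rack above 40 N or contact force between tray and cover above 40 N).
It fails at once if a plate is dropped on the post: it moves faster than 0.5 m/s while around the post ((horizontal distance between tray and rack below 0.012 m and z of tray in the frame of rack below 0.085 m and linear speed of tray above 0.5 m/s) or (horizontal distance between cover and rack below 0.012 m and z of cover in the frame of rack below 0.09 m and linear speed of cover above 0.5 m/s)).
It fails at once if the amber bottle, the jar or the brush is pushed more than 25 mm from its place (distance of any of glaze, jar, brush from where it was at the start of the episode above 0.025 m).
It also fails if it takes over 72 s, if anything falls off the work surface, if the arm or the gripper's body presses on something with over 40 N, if the wrist force passes 120 N, or if a joint passes its speed limit or range.

## Robot

A 7-joint arm with a two-finger parallel gripper is mounted at the origin on the work surface. World frame = base frame: x ahead of the robot, y to its left, z up, the work surface at z = 0. Lengths are in m, angles in rad, forces in N, time in s.
With the tool pointing down it reaches from about 0.4 to 0.85 m from the base axis. Payload 10.4 kg.
Tool frame: the origin (TCP) lies at the very end of the fingers, on their centre line; the grasp point (between the pads) lies 19 mm behind it; z points along the fingers, y is the line along which they close (so a half turn about z gives the same grasp; the last joint's range is limited). The gripper opens to 85 mm and grips with 20 to 120 N. Pads are 22 mm wide; open, the fingers measure 114 mm over their backs; the gripper's body (76 mm by 85 mm) begins 54 mm behind the grasp point. The pads swing forward as they close: fully open they stand 13 mm farther back than shut.
Start: joints at [-1.183, 0.332, -0.065, 1.46, 0.022, 1.35, -0.088], TCP at [0.25, 0.573, 0.231] pointing down, gripper open.
Joint ranges: [-2.6, 2.6], [-0.5, 2.12], [-1.47, 1.34], [0.16, 2.42], [-1.27, 4.41], [0.06, 2.06], [-2.6, 2.6]. Speed limits (rad/s): [2.22, 2.22, 2.79, 2.79, 3.14, 3.14, 3.14].

## Interface

Orientations are given as a unit quaternion [x, y, z, w].
In Python, from workcell import * gives the robot as it stands.
- The arm moves only by the tool step_arm, never from a script. Its argument "commands" is one flat list of numbers, 7 for each row, row after row: the finger opening in mm, from 0 to 85.4, then the shift along the world's x, y, z as a fraction of full scale, then the turn, a rotation vector about the world's x, y, z as a fraction of full scale. A call has exactly 10 rows; each row is the pose to reach, as a shift and turn from the pose commanded when the call began, turning the shorter way round; what a row does not reach only later rows make up. Full scale, the value 1, is 0.6 m for a shift and pi rad for a turn. A row lasts 1/8 s, in which the tool goes at most 62.5 mm and 10.7 degrees, less where a joint would pass 70% of its speed; a pose out of reach is approached as far as the arm can. A call with a number of a shift or a turn outside -1 to 1 is refused whole. A call with a gripper value outside its range is refused whole. The fingers move at their own pace and stop on an object; "squeeze" is the grip in N (left out, the last holds). Time passes only in rows, so rows that repeat a pose let the fingers close, or fill a call up. It gives the time, the measured TCP pose, the force, the opening and the grip force at its end, in the units of the state.
- get_obs(): the state, without advancing time (a new reading comes with each control period).
- camera(name): name is "scene" or "side" or "wrist"; returns the picture (480x640x3 uint8, red, green, blue); there is no depth.
- camera_params(name): a dict with "mtx" (3x3 intrinsics, pixels), "extrinsics" (4x4, takes a point from world to camera coordinates); the wrist camera has in their place "tool_from_camera" (4x4, takes a point from camera to tool coordinates, whose origin is the TCP and whose axes are the flange's). Camera axes: x right, y down, z forward; pixel columns grow to the right and rows downward; lengths in m; the calibration is good to about 2 mm. A picture is of the moment at which its call begins: read the wrist's pose just before it. camera_params takes no time and is no camera call.
- hand_in(): hands the job in; it is judged then, once.
The state is a dict: "clock": time; "joint_pos": joint angles; "joint_velocities": joint speeds; "tau": joint torques, N m; "position": TCP position; "ee_rot": TCP orientation; "ft_force": force on the tool from outside, world axes, zero at the start; "torque": the same for the moment, N m; "grip_width": opening from 0.0 (shut) to 1.0 (fully open); "grasp_force": force on a finger pad.
Only numpy, scipy, OpenCV 4.12 (cv2) and the standard library are available. Lean on these libraries where they do the work, as an engineer would, in place of code of your own. Each camera call takes 0.05 s, during which the arm holds its last target. There are 200 camera calls.

## Working session

There is one attempt and no reset: what is moved stays moved. The work goes in short steps, Python scripts to look and compute and a tool call to move; the robot and the scene stay as the last step left them, time stands still between calls to the robot, and variables do not carry over. Pictures are saved under pics/ and viewed, at most 10 in all, crops included, and the job is handed in when it is done.

Besides the shell and the picture viewer there is one more tool, called after "Call:" as name(argument=value, ...) on one line, values as JSON. step_arm: Moves the arm, as the interface text tells. Its arguments: {"type":"object","properties":{"commands":{"type":"array","items":{"type":"number"}},"squeeze":{"type":"number"}},"required":["commands"]}

```bash
mkdir -p pics; python3 - <<'E'
from workcell import *
import cv2,json
o=get_obs();print({k:np.round(v,3).tolist() if not isinstance(v,float) else v for k,v in o.items()} if 'np' in globals() else o)
for n in("scene","side","wrist"):
    im=camera(n);cv2.imwrite(f"pics/{n}0.png",im[:,:,::-1])
    print(n,camera_params(n))
E
```

```text
{'clock': 0.0, 'joint_pos': array([-1.1825692 ,  0.33285024, -0.0647162 ,  1.46094906,  0.02157177,
        1.34989426, -0.08850522]), 'joint_velocities': array([-1.14642022e-03,  8.01418112e-05,  1.01053644e-03,  6.39642313e-04,
       -8.28030028e-04,  3.27942418e-04, -9.09032766e-04]), 'tau': array([-2.65877734e-04, -6.25419903e+01,  4.89259965e-02, -3.91613495e+01,
        1.60443439e-02,  9.69588174e-03,  5.84048462e-05]), 'position': array([0.24944139, 0.57265306, 0.23052578]), 'ee_rot': array([ 2.03959738e-01,  9.78979025e-01, -6.91808703e-04, -1.27163931e-04]), 'ft_force': array([-0.3173948 ,  0.47671225, -0.85399159]), 'torque': array([ 0.02340538, -0.0008996 , -0.00681462]), 'grasp_force': 0.0, 'grip_width': 0.995349750824158}
scene {'mtx': array([[598.53373396,   0.        , 305.23439256],
       [  0.        , 598.53373396, 238.31055147],
       [  0.        ,   0.        ,   1.        ]]), 'extrinsics': array([[-0.45216872,  0.89167242,  0.02153466,  0.27641225],
       [ 0.47768078,  0.26248103, -0.8384061 , -0.20259567],
       [-0.75323604, -0.36881432, -0.54462048,  
[... 334 characters left out ...]
7313, -0.42732984, -0.79454794,  0.31620531],
       [ 0.55216349,  0.57143074, -0.60710987,  0.73697966],
       [ 0.        ,  0.        ,  0.        ,  1.        ]])}
wrist {'mtx': array([[382.26778445,   0.        , 322.32136654],
       [  0.        , 382.26778445, 238.18336708],
       [  0.        ,   0.        ,   1.        ]]), 'tool_from_camera': array([[ 5.32033358e-04, -9.62202512e-01, -2.72334433e-01,
         6.98382297e-02],
       [ 9.99999822e-01,  5.85221634e-04, -1.14082021e-04,
        -3.74640860e-04],
       [ 2.69146009e-04, -2.72334324e-01,  9.62202652e-01,
        -1.43021847e-01],
       [ 0.00000000e+00,  0.00000000e+00,  0.00000000e+00,
         1.00000000e+00]])}
```

View pics/scene0.png

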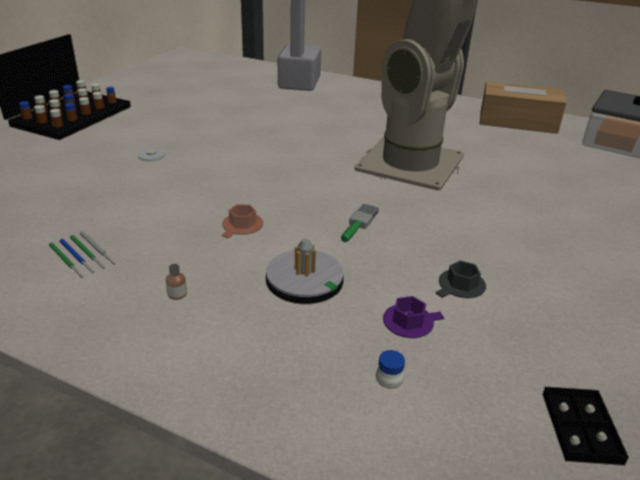

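View pics/side0.png

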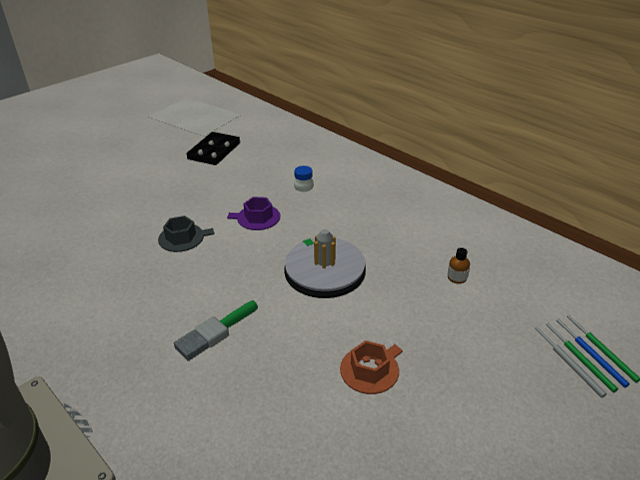

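Candidates for the tray are the dark grey plate at scene (463,278) / side (181,235) and the purple look-alike at scene (410,317) / side (257,213). I take the dark grey one. The terracotta cover is at scene (242,218) / side (370,365). The post nose is at scene (306,241), and the green mark is at scene (331,286) / side (308,242).

```bash
cat > h.py <<'E'
import numpy as np, cv2
from scipy.spatial.transform import Rotation as R
from workcell import *
def onplane(n,uv,z,o=None):
    p=camera_params(n);K=p["mtx"]
    if n=="wrist":
        T=np.eye(4);T[:3,:3]=R.from_quat(o["ee_rot"]).as_matrix();T[:3,3]=o["position"];E=T@p["tool_from_camera"]
    else: E=np.linalg.inv(p["extrinsics"])
    d=E[:3,:3]@np.linalg.solve(K,[uv[0],uv[1],1.]);c=E[:3,3]
    return (c+d*(z-c[2])/d[2])[:2]
def proj(n,P,o=None):
    p=camera_params(n);K=p["mtx"]
    if n=="wrist":
        T=np.eye(4);T[:3,:3]=R.from_quat(o["ee_rot"]).as_matrix();T[:3,3]=o["position"];X=np.linalg.inv(T@p["tool_from_camera"])
    else: X=p["extrinsics"]
    P=np.atleast_2d(P);q=(X[:3,:3]@P.T).T+X[:3,3];q=(K@q.T).T
    return q[:,:2]/q[:,2:]
E
python3 - <<'E'
from h import *
L={"tray":(.035,(464,267),(179,222)),"traytab":(.004,(441,293),(209,232)),"cover":(.035,(242,210),(370,348)),"covertab":(.004,(227,234),(397,351)),
"nose":(.09,(306,241),(324,233)),"mark":(.022,(331,286),(308,242))}
for k,(z,a,b) in L.items():print(k,onplane("scene",a,z).round(4),onplane("side",b,z).round(4))
im=cv2.imread("pics/scene0.png");s=cv2.imread("pics/side0.png")
c=[cv2.resize(x,(400,300),interpolation=cv2.INTER_CUBIC) for x in(im[240:345,370:510],s[185:260,145:245],im[190:265,190:290],s[320:395,320:420])]
cv2.imwrite("pics/crop.png",np.vstack([np.hstack(c[:2]),np.hstack(c[2:])]))
E
```

```text
tray [0.4574 0.2581] [0.4647 0.2608]
traytab [0.5153 0.2348] [0.5085 0.2287]
cover [ 0.479  -0.2212] [ 0.4862 -0.2162]
covertab [ 0.5354 -0.2246] [ 0.5329 -0.233 ]
nose [ 0.5968 -0.008 ] [ 0.5882 -0.017 ]
mark [0.6156 0.0545] [0.6099 0.048 ]
```

View pics/crop.png

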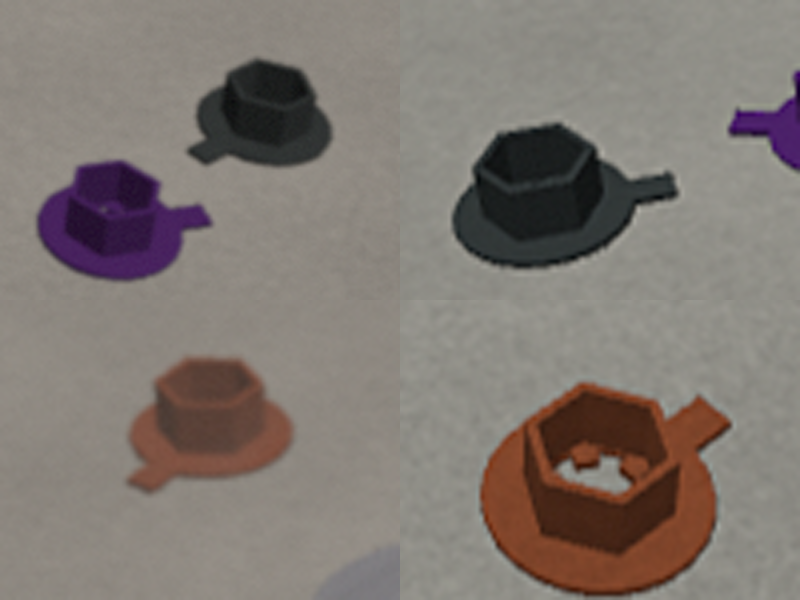

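The crops confirm the choice: the dark grey plate stands apart from the purple one, with its tab towards about -27°. The terracotta cover's tab points to about -11°. I'll look at the rack from above before picking the tray.

Call:
step_arm(commands=[85,0.57,-0.97,-0.13,0,0,-0.55,85,0.57,-0.97,-0.13,0,0,-0.55,85,0.57,-0.97,-0.13,0,0,-0.55,85,0.57,-0.97,-0.13,0,0,-0.55,85,0.57,-0.97,-0.13,0,0,-0.55,85,0.57,-0.97,-0.13,0,0,-0.55,85,0.57,-0.97,-0.13,0,0,-0.55,85,0.57,-0.97,-0.13,0,0,-0.55,85,0.57,-0.97,-0.13,0,0,-0.55,85,0.57,-0.97,-0.13,0,0,-0.55], squeeze=30)

```text
clock: 1.4
position: [0.5648, 0.0361, 0.1594]
ee_rot: [0.878, 0.479, 0.0, 0.0]
ft_force: [1.8, 1.5, -0.3]
grip_width: 0.994
grasp_force: 0.0
```

Call:
step_arm(commands=[85,0.045,-0.08,-0.015,0,0,0,85,0.045,-0.08,-0.015,0,0,0,85,0.045,-0.08,-0.015,0,0,0,85,0.045,-0.08,-0.015,0,0,0,85,0.045,-0.08,-0.015,0,0,0,85,0.045,-0.08,-0.015,0,0,0,85,0.045,-0.08,-0.015,0,0,0,85,0.045,-0.08,-0.015,0,0,0,85,0.045,-0.08,-0.015,0,0,0,85,0.045,-0.08,-0.015,0,0,0])

```text
clock: 2.65
position: [0.5911, -0.0103, 0.1506]
ee_rot: [0.877, 0.481, 0.0, 0.0]
ft_force: [-0.1, 0.8, 0.6]
grip_width: 0.994
grasp_force: 0.0
```

```bash
python3 - <<'E'
from h import *
import pickle
o=get_obs();im=camera("wrist");cv2.imwrite("pics/w1.png",im[:,:,::-1]);pickle.dump(o,open("o1.pkl","wb"))
print(o["position"],o["ee_rot"],o["ft_force"],o["joint_pos"])
hsv=cv2.cvtColor(im,cv2.COLOR_RGB2HSV)
g=((hsv[...,0]>45)&(hsv[...,0]<80)&(hsv[...,1]>120)).astype(np.uint8)
n,l,s,c=cv2.connectedComponentsWithStats(g)
for i in range(1,n):
    if s[i,4]>30: print(s[i],c[i],onplane("wrist",c[i],.022,o))
E
```

```text
[ 0.59114344 -0.01028674  0.15059447] [8.76896921e-01 4.80678466e-01 2.86753829e-05 3.82445752e-05] [-0.1358904   0.81716115  0.59165408] [-0.48431544  0.33818266  0.51963628  1.68201712 -0.17992341  1.16909197
 -0.48639015]
[286 125  30  34 653] [300.76875957 141.35222052] [0.61078082 0.04943791]
[  83  301   81   59 1910] [123.13350785 330.28272251] [0.41183081 0.00378471]
```

View pics/w1.png

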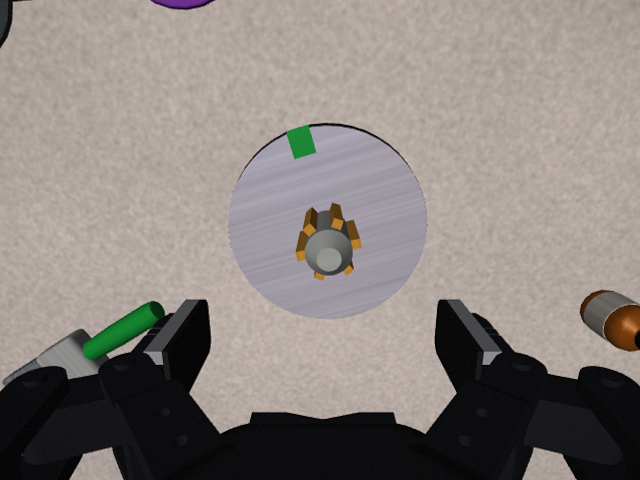

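The close wrist view shows the disc centred near (328,221), the green mark at (301,141), and the six brass key ends around the nose at (328,260). I'll fit the post's axis and angle from the bright key tops.

```bash
cat > keys.py <<'E'
from h import *
import pickle
from scipy.optimize import minimize,least_squares
o=pickle.load(open("o1.pkl","rb"));im=cv2.imread("pics/w1.png")
hsv=cv2.cvtColor(im,cv2.COLOR_BGR2HSV)
org=(hsv[...,0]>10)&(hsv[...,0]<25)&(hsv[...,1]>120);org[:190]=0;org[290:]=0;org[:,:280]=0;org[:,380:]=0
v=hsv[...,2][org];print(org.sum(),np.percentile(v,[5,25,50,75,95]))
thr=cv2.threshold(v.reshape(-1,1),0,255,cv2.THRESH_OTSU)[0]
top=(org&(hsv[...,2]>thr)).astype(np.uint8)
n,l,s,c=cv2.connectedComponentsWithStats(top);print(thr);[print(s[i,4],c[i].round(1),onplane("wrist",c[i],.072,o).round(4)) for i in range(1,n) if s[i,4]>8]
# disc
b=im.astype(int);m=((b[...,0]-b[...,1]>4)&(hsv[...,2]>110)).astype(np.uint8);m=cv2.morphologyEx(m,cv2.MORPH_OPEN,np.ones((5,5)))
cs=max(cv2.findContours(m,cv2.RETR_EXTERNAL,cv2.CHAIN_APPROX_NONE)[0],key=cv2.contourArea)[:,0]
P=np.array([onplane("wrist",q,.022,o) for q in cs])
r=least_squares(lambda x:np.hypot(*(P-x[:2]).T)-x[2],[.59,-.01,.073],loss="soft_l1",f_scale=.001);print("disc",r.x)
# keys fit
D=[p for p in np.argwhere(top>0)];T=cv2.GaussianBlur(top.astype(np.float32),(0,0),.8)
def cost(x,S=4):
    A=np.zeros(top.shape,np.uint8)
    Q=[]
    u,w=np.meshgrid(np.linspace(.0148,.0198,6),np.linspace(-.0028,.0028,6))
    tot=0
    for k in range(6):
        a=x[2]+k*np.pi/3;C,Sn=np.cos(a),np.sin(a)
        Q.append(np.c_[x[0]+u.ravel()*C-w.ravel()*Sn,x[1]+u.ravel()*Sn+w.ravel()*C,np.full(36,.072)])
    q=proj("wrist",np.vstack(Q),o).astype(np.float32)
    vals=cv2.remap(T,q[:,0].reshape(-1,1),q[:,1].reshape(-1,1),cv2.INTER_LINEAR)
    return -vals.mean()
mk=np.array([.6108,.0494]);c0=r.x[:2]
for it in range(1):
    th=np.arctan2(*(mk-c0)[::-1])
    best=min(((cost([c0[0]+dx,c0[1]+dy,th+np.radians(a)]),dx,dy,a) for a in range(-30,31,3) for dx in np.arange(-.006,.0061,.0015) for dy in np.arange(-.006,.0061,.0015)))
    s=minimize(cost,[c0[0]+best[1],c0[1]+best[2],th+np.radians(best[3])],method="Nelder-Mead",options=dict(initial_simplex=[[c0[0]+best[1]+i,c0[1]+best[2]+j,th+np.radians(best[3])+k] for i,j,k in [(0,0,0),(.001,0,0),(0,.001,0),(0,0,.04)]]))
    print("mark dir",np.degrees(th),"best",best,"fit",s.x[:2],np.degrees(s.x[2]),s.fun)
E
python3 keys.py
```

```text
1179 [ 60.  94. 101. 175. 182.]
132.0
94 [336.8 223.7] [ 0.6058 -0.0021]
95 [308.9 229.4] [0.5899 0.0039]
88 [355.8 243.5] [ 0.609  -0.0188]
77 [300.5 255. ] [ 0.5768 -0.0069]
55 [347.9 269.9] [ 0.5961 -0.0307]
49 [319.  276.1] [ 0.5788 -0.0246]
disc [ 0.59284346 -0.01307433  0.0720953 ]
mark dir 73.96414905150608 best (np.float32(-0.68108934), np.float64(-1.734723475976807e-18), np.float64(-1.734723475976807e-18), 27) fit [ 0.5927852  -0.01313488] 99.91355683779653 -0.6877831220626831
```

The rack axis is at (0.593,-0.013) and the mark direction is about 74°. The keys sit at 40°+60n, so the nearest slot is 100° and the cover's tab goes to -80°. Next is the tray.

Call:
step_arm(commands=[85,-0.22,0.45,0,0,0,-0.135,85,-0.22,0.45,0,0,0,-0.135,85,-0.22,0.45,0,0,0,-0.135,85,-0.22,0.45,0,0,0,-0.135,85,-0.22,0.45,0,0,0,-0.135,85,-0.22,0.45,0,0,0,-0.135,85,-0.22,0.45,0,0,0,-0.135,85,-0.22,0.45,0,0,0,-0.135,85,-0.22,0.45,0,0,0,-0.135,85,-0.22,0.45,0,0,0,-0.135])

```text
clock: 3.95
position: [0.4595, 0.2591, 0.1506]
ee_rot: [0.959, 0.285, 0.0, 0.0]
ft_force: [-0.1, 0.1, 0.1]
grip_width: 0.998
grasp_force: 0.0
```

```bash
python3 - <<'E'
from h import *
import pickle
o=get_obs();im=camera("wrist");cv2.imwrite("pics/w2.png",im[:,:,::-1]);pickle.dump(o,open("o2.pkl","wb"))
print(o["position"],o["ee_rot"],o["ft_force"],o["joint_pos"])
p=pickle.load(open("o1.pkl","rb"));h=cv2.cvtColor(cv2.imread("pics/w1.png"),cv2.COLOR_BGR2HSV)
m=((h[...,0]>45)&(h[...,0]<80)&(h[...,1]>120)).astype(np.uint8);m[:,:250]=0
P=np.array([onplane("wrist",q,.022,p) for q in np.argwhere(m)[:,::-1]])
b=cv2.boxPoints(cv2.minAreaRect((P*1e4).astype(np.float32)))/1e4
print("mark box",b.round(4),[np.degrees(np.arctan2(*(b[(i+1)%4]-b[i])[::-1])).round(1) for i in range(4)])
E
```

```text
[0.45948049 0.25910343 0.15059812] [9.58587566e-01 2.84797951e-01 3.58540931e-05 6.07142070e-05] [-0.06850077  0.09743284  0.09747213] [-0.97647942  0.1820404   0.41883572  1.84249102 -0.08120567  1.13372448
 -1.52257184]
mark box [[ 0.4378 -0.0202]
 [ 0.6078 -0.3773]
 [ 0.7865 -0.2922]
 [ 0.6165  0.0648]] [np.float32(-64.5), np.float32(25.5), np.float32(115.5), np.float32(-154.5)]
```

View pics/w2.png

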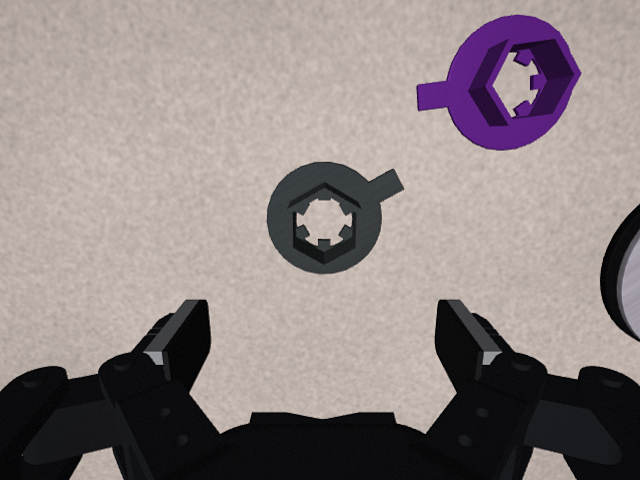

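The dark tray is at (324,218) with its tab at (387,185). Two of its collar flats already face the fingers, and the purple plate stays aside at (500,85). Next I measure the centre and angle.

```bash
cat > plate.py <<'E'
from h import *
import pickle
from scipy.optimize import least_squares
def fit(im,o,mask,c0):
    n,l,s,c=cv2.connectedComponentsWithStats(mask)
    i=l[int(c0[1]),int(c0[0])]
    m=(l==i).astype(np.uint8)
    cs=max(cv2.findContours(m,cv2.RETR_EXTERNAL,cv2.CHAIN_APPROX_NONE)[0],key=cv2.contourArea)[:,0]
    P=np.array([onplane("wrist",q,.005,o) for q in cs])
    r=least_squares(lambda x:np.hypot(*(P-x[:2]).T)-x[2],[*np.median(P,0),.045],loss="cauchy",f_scale=.0005).x
    d=np.array([onplane("wrist",q,.005,o) for q in np.argwhere(m)[:,::-1]])-r[:2]
    t=d[np.hypot(*d.T)>.050].mean(0)
    return r,np.degrees(np.arctan2(t[1],t[0])),s[i]
E
python3 - <<'E'
from plate import *
o=pickle.load(open("o2.pkl","rb"));im=cv2.imread("pics/w2.png")
g=cv2.cvtColor(im,cv2.COLOR_BGR2GRAY);h=cv2.cvtColor(im,cv2.COLOR_BGR2HSV)
m=((g<90)&~((h[...,0]>130)&(h[...,0]<165)&(h[...,1]>90))).astype(np.uint8)
print(fit(im,o,m,(285,220)))
p=pickle.load(open("o1.pkl","rb"));h=cv2.cvtColor(cv2.imread("pics/w1.png"),cv2.COLOR_BGR2HSV)
m=((h[...,0]>45)&(h[...,0]<80)&(h[...,1]>120)).astype(np.uint8);m[:,:250]=0;m[:,330:]=0;m[170:]=0
P=np.array([onplane("wrist",q,.022,p) for q in np.argwhere(m)[:,::-1]])
b=cv2.boxPoints(cv2.minAreaRect((P*1e4).astype(np.float32)))/1e4
print("mark box",b.round(4),[np.degrees(np.arctan2(*(b[(i+1)%4]-b[i])[::-1])).round(1) for i in range(4)])
E
```

```text
Traceback (most recent call last):
  File "plate.py", line 11, in fit
    d=np.array([onplane("wrist",q,.005,o) for q in np.argwhere(m)[:,::-1]])-r[:2]
                ~~~~~~~^^^^^^^^^^^^^^^^^^
  File "h.py", line 5, in onplane
    p=camera_params(n);K=p["mtx"]
ValueError: time passes only in moves, steps and waits
```

```bash
sed -i 's/^from workcell import \*/from workcell import *\nimport functools\ncamera_params=functools.lru_cache(None)(camera_params)/' h.py
python3 - <<'E'
from plate import *
o=pickle.load(open("o2.pkl","rb"));im=cv2.imread("pics/w2.png")
g=cv2.cvtColor(im,cv2.COLOR_BGR2GRAY);h=cv2.cvtColor(im,cv2.COLOR_BGR2HSV)
m=((g<90)&~((h[...,0]>130)&(h[...,0]<165)&(h[...,1]>90))).astype(np.uint8)
print(fit(im,o,m,(285,220)))
p=pickle.load(open("o1.pkl","rb"));h=cv2.cvtColor(cv2.imread("pics/w1.png"),cv2.COLOR_BGR2HSV)
m=((h[...,0]>45)&(h[...,0]<80)&(h[...,1]>120)).astype(np.uint8);m[:,:250]=0;m[:,330:]=0;m[170:]=0
P=np.array([onplane("wrist",q,.022,p) for q in np.argwhere(m)[:,::-1]])
b=cv2.boxPoints(cv2.minAreaRect((P*1e4).astype(np.float32)))/1e4
print("mark box",b.round(4),[np.degrees(np.arctan2(*(b[(i+1)%4]-b[i])[::-1])).round(1) for i in range(4)])
E
```

```text
(array([0.46108436, 0.25926058, 0.04401692]), np.float64(-27.115397145239186), array([ 267,  162,  137,  112, 9029], dtype=int32))
mark box [[0.6004 0.0421]
 [0.6157 0.0376]
 [0.6211 0.0559]
 [0.6058 0.0605]] [np.float32(-16.5), np.float32(73.5), np.float32(163.5), np.float32(-106.5)]
```

Call:
step_arm(commands=[85,0.0027,0,-0.06,0,0,0,85,0.0027,0,-0.14,0,0,0,85,0.0027,0,-0.2,0,0,0,85,0.0027,0,-0.241,0,0,0,85,0.0027,0,-0.241,0,0,0,40,0.0027,0,-0.241,0,0,0,40,0.0027,0,-0.241,0,0,0,40,0.0027,0,-0.241,0,0,0,40,0.0027,0,-0.241,0,0,0,40,0.0027,0,-0.241,0,0,0], squeeze=40)

```text
clock: 5.25
position: [0.4616, 0.2604, 0.0074]
ee_rot: [0.958, 0.285, 0.001, -0.001]
ft_force: [-1.0, -0.4, 5.8]
grip_width: 0.602
grasp_force: 42.7
```

Call:
step_arm(commands=[40,0,0,0.03,0,0,0,40,0,0,0.1,0,0,0.0,40,0,0,0.2,0,0,0.06,40,0.05,-0.1,0.21,0,0,0.12,40,0.1,-0.19,0.21,0,0,0.18,40,0.14,-0.29,0.21,0,0,0.24,40,0.18,-0.37,0.21,0,0,0.3,40,0.22,-0.454,0.21,0,0,0.36,40,0.22,-0.454,0.21,0,0,0.42,40,0.22,-0.454,0.21,0,0,0.48])

```text
clock: 6.5
position: [0.5931, -0.0162, 0.1333]
ee_rot: [0.553, 0.833, -0.0, 0.001]
ft_force: [-0.4, -0.5, -1.2]
grip_width: 0.601
grasp_force: 42.5
```

Call:
step_arm(commands=[40,0,0,0,0,0,0.06,40,0,0,0,0,0,0.11,40,0,0,0,0,0,0.16,40,0,0,0,0,0,0.2,40,0,0,-0.01,0,0,0.2246,40,0,0,-0.02,0,0,0.2246,40,0,0,-0.03,0,0,0.2246,40,0,0,-0.04,0,0,0.2246,40,0,0,-0.048,0,0,0.2246,40,0,0,-0.048,0,0,0.2246])

```text
clock: 7.75
position: [0.5925, -0.0127, 0.1027]
ee_rot: [0.232, 0.973, -0.0, -0.0]
ft_force: [-0.3, -0.9, -1.8]
grip_width: 0.596
grasp_force: 42.5
```

```bash
python3 - <<'E'
from h import *
o=get_obs();print(o["position"],R.from_quat(o["ee_rot"]).as_matrix()[:2,1],np.degrees(np.arctan2(*R.from_quat(o["ee_rot"]).as_matrix()[:2,1][::-1])),o["ft_force"],o["torque"],o["joint_pos"])
for n in ("side","wrist","scene"):cv2.imwrite(f"pics/{n}3.png",camera(n)[:,:,::-1])
a=cv2.imread("pics/side3.png")[130:330,200:440];b=cv2.imread("pics/wrist3.png")
cv2.imwrite("pics/c3.png",np.hstack([cv2.resize(a,(400,333)),cv2.resize(b,(400,333))]))
E
```

```text
[ 0.59245802 -0.01265387  0.10272703] [0.45062568 0.89271289] 63.216163173271944 [-0.2811149  -0.85326797 -1.83653171] [-0.03205965 -0.01039732  0.03350783] [-0.2928229   0.36966423  0.28966709  1.71385208 -0.11747145  1.07591694
  1.13765849]
```

View pics/c3.png

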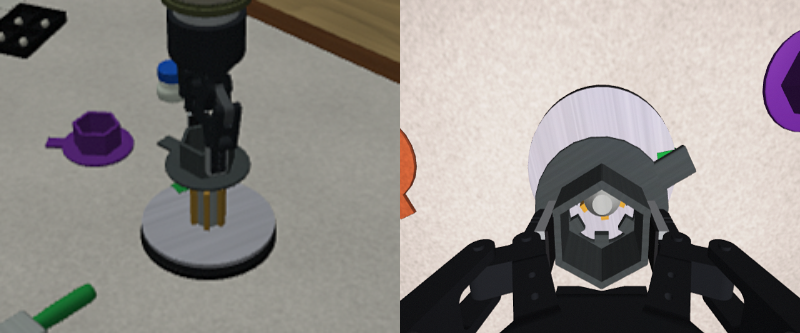

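The side view shows the tray level above the nose, and the wrist view shows the nose inside the hole. The yaw still lacks 6.7°. I'll lower it just above the key ends while turning.

Call:
step_arm(commands=[40,0,0,0,0,0,0.02,40,0,0,-0.005,0,0,0.037,40,0,0,-0.01,0,0,0.037,40,0,0,-0.015,0,0,0.037,40,0,0,-0.02,0,0,0.037,40,0,0,-0.025,0,0,0.037,40,0,0,-0.03,0,0,0.037,40,0,0,-0.0325,0,0,0.037,40,0,0,-0.0325,0,0,0.037,40,0,0,-0.0325,0,0,0.037])

```text
clock: 9.15
position: [0.5928, -0.0127, 0.0838]
ee_rot: [0.175, 0.985, 0.0, 0.0]
ft_force: [-0.4, -0.9, -2.3]
grip_width: 0.598
grasp_force: 42.5
```

```bash
cat > st.py <<'E'
from h import *
o=get_obs();y=R.from_quat(o["ee_rot"]).as_matrix()[:2,1]
print(o["position"].round(4),"yaw",np.degrees(np.arctan2(y[1],y[0])).round(2),o["ft_force"].round(2),o["torque"].round(3),o["grip_width"],o["clock"])
E
python3 st.py
```

```text
[ 0.5928 -0.0127  0.0838] yaw 69.89 [-0.41 -0.86 -2.27] [0.017 0.067 0.006] 0.5980166679533174 9.15
```

Call:
step_arm(commands=[40,0,0,-0.002,0,0,0,40,0,0,-0.004,0,0,0,40,0,0,-0.006,0,0,0,40,0,0,-0.008,0,0,0,40,0,0,-0.009,0,0,0,40,0,0,-0.01,0,0,0,40,0,0,-0.011,0,0,0,40,0,0,-0.011,0,0,0,40,0,0,-0.011,0,0,0,40,0,0,-0.011,0,0,0])

```text
clock: 10.4
position: [0.5929, -0.0127, 0.0781]
ee_rot: [0.175, 0.985, 0.0, 0.0]
ft_force: [-5.4, 0.7, 9.0]
grip_width: 0.605
grasp_force: 43.6
```

```bash
python3 st.py
```

```text
[ 0.5929 -0.0127  0.0781] yaw 69.88 [-5.38  0.75  8.97] [ 0.045  1.047 -0.028] 0.604679216150786 10.4
```

Call:
step_arm(commands=[40,0,0,0.002,0,0,0,40,-0.002,0,0.002,0,0,0,40,-0.003,0,0.002,0,0,0,40,-0.003,0,0.002,0,0,0,40,-0.003,0,0.001,0,0,0,40,-0.003,0,0.0005,0,0,0,40,-0.003,0,0,0,0,0,40,-0.003,0,0,0,0,0,40,-0.003,0,0,0,0,0,40,-0.003,0,0,0,0,0])

```text
clock: 11.65
position: [0.5922, -0.0126, 0.0782]
ee_rot: [0.175, 0.985, 0.0, 0.001]
ft_force: [3.2, -0.3, 7.3]
grip_width: 0.599
grasp_force: 43.6
```

```bash
python3 st.py
```

```text
[ 0.5922 -0.0126  0.0782] yaw 69.89 [ 3.17 -0.3   7.34] [ 0.013 -0.568 -0.025] 0.5985079193594891 11.65
```

Call:
step_arm(commands=[40,0.0012,0,0,0,0,0,40,0.0012,0,0,0,0,-0.003,40,0.0012,0,0,0,0,-0.006,40,0.0012,0,0,0,0,-0.008,40,0.0012,0,0,0,0,-0.01,40,0.0012,0,0,0,0,-0.012,40,0.0012,0,0,0,0,-0.014,40,0.0012,0,0,0,0,-0.015,40,0.0012,0,0,0,0,-0.015,40,0.0012,0,0,0,0,-0.015])

```text
clock: 12.9
position: [0.5922, -0.0126, 0.0779]
ee_rot: [0.198, 0.98, 0.0, 0.001]
ft_force: [0.3, -0.3, 8.6]
grip_width: 0.602
grasp_force: 43.8
```

```bash
python3 st.py
```

```text
[ 0.5922 -0.0126  0.0779] yaw 67.2 [ 0.34 -0.26  8.61] [0.027 0.009 0.049] 0.601714770685919 12.9
```

Call:
step_arm(commands=[40,0,0,0,0,0,-0.002,40,0,0,0,0,0,-0.004,40,0,0,0,0,0,-0.006,40,0,0,0,0,0,-0.008,40,0,0,0,0,0,-0.01,40,0,0,0,0,0,-0.012,40,0,0,0,0,0,-0.014,40,0,0,0,0,0,-0.015,40,0,0,0,0,0,-0.015,40,0,0,0,0,0,-0.015])

```text
clock: 14.15
position: [0.5922, -0.0125, 0.0779]
ee_rot: [0.221, 0.975, 0.0, 0.0]
ft_force: [-0.5, 0.2, 9.4]
grip_width: 0.604
grasp_force: 43.8
```

```bash
python3 st.py; python3 -c "
from h import *
for n in ('side','wrist'):cv2.imwrite(f'pics/{n}4.png',camera(n)[:,:,::-1])
b=cv2.imread('pics/wrist4.png')[230:430,210:440]
cv2.imwrite('pics/c4.png',cv2.resize(b,(690,600),interpolation=cv2.INTER_CUBIC))"
```

```text
[ 0.5922 -0.0125  0.0779] yaw 64.5 [-0.55  0.19  9.42] [ 0.065 -0.041  0.092] 0.6044106929138667 14.15
```

View pics/c4.png

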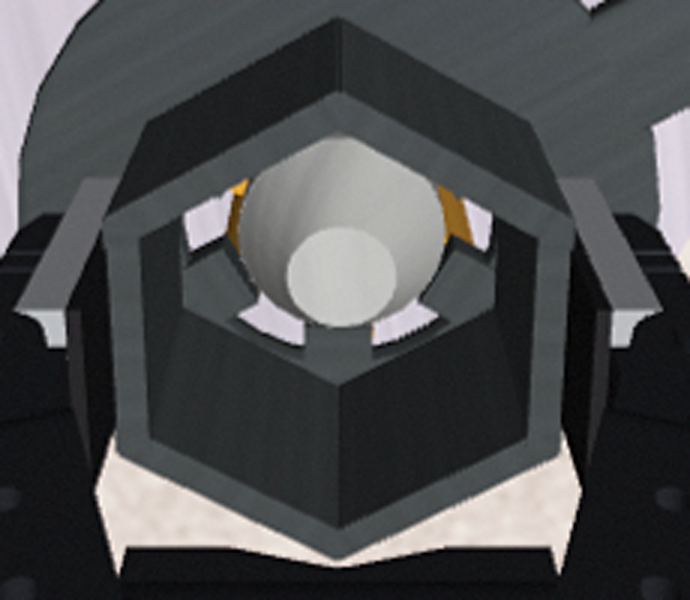

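The keys are hidden under the teeth, so my target was half a pitch off. Teeth go between keys: keys at 40°+60n give tab slots at 70°+60n. The slot nearest to the mark (74°) is therefore 70°, with the cover's tab at -110°. I'll ease off, turn -24.6° and lower again.

Call:
step_arm(commands=[40,0,0,0.006,0,0,0,40,0,0,0.006,0,0,-0.04,40,0,0,0.006,0,0,-0.08,40,0,0,0.006,0,0,-0.12,40,0,0,0.006,0,0,-0.1367,40,0,0,0.006,0,0,-0.1367,40,0,0,0.004,0,0,-0.1367,40,0,0,0.002,0,0,-0.1367,40,0,0,0,0,0,-0.1367,40,0,0,0,0,0,-0.1367])

```text
clock: 15.5
position: [0.5919, -0.0128, 0.077]
ee_rot: [0.424, 0.906, 0.0, 0.0]
ft_force: [5.0, 0.9, -1.8]
grip_width: 0.601
grasp_force: 42.7
```

```bash
python3 st.py
```

```text
[ 0.5919 -0.0128  0.077 ] yaw 39.88 [ 4.99  0.87 -1.81] [ 0.198 -1.094  0.019] 0.6009410542229289 15.5
```

The vertical force shows only the tray's weight, so it has dropped in. I'll correct x slightly and slide it down.

Call:
step_arm(commands=[40,0.0012,0,0,0,0,0,40,0.0012,0,-0.004,0,0,0,40,0.0012,0,-0.012,0,0,0,40,0.0012,0,-0.022,0,0,0,40,0.0012,0,-0.034,0,0,0,40,0.0012,0,-0.046,0,0,0,40,0.0012,0,-0.058,0,0,0,40,0.0012,0,-0.068,0,0,0,40,0.0012,0,-0.073,0,0,0,40,0.0012,0,-0.073,0,0,0])

```text
clock: 16.75
position: [0.5923, -0.0126, 0.0329]
ee_rot: [0.424, 0.906, -0.0, -0.0]
ft_force: [3.8, 1.0, -3.8]
grip_width: 0.599
grasp_force: 42.4
```

```bash
python3 st.py
```

```text
[ 0.5923 -0.0126  0.0329] yaw 39.89 [ 3.77  0.99 -3.76] [ 0.164 -0.851  0.022] 0.5990552313343946 16.75
```

Call:
step_arm(commands=[40,0.0008,0,-0.001,0,0,0,40,0.0008,0,-0.002,0,0,0,40,0.0008,0,-0.003,0,0,0,40,0.0008,0,-0.004,0,0,0,40,0.0008,0,-0.005,0,0,0,40,0.0008,0,-0.006,0,0,0,40,0.0008,0,-0.0063,0,0,0,40,0.0008,0,-0.0063,0,0,0,40,0.0008,0,-0.0063,0,0,0,40,0.0008,0,-0.0063,0,0,0])

```text
clock: 18.0
position: [0.5928, -0.0127, 0.0295]
ee_rot: [0.424, 0.906, -0.0, -0.0]
ft_force: [-0.9, -0.9, -0.4]
grip_width: 0.597
grasp_force: 42.9
```

```bash
python3 st.py
```

```text
[ 0.5928 -0.0127  0.0295] yaw 39.88 [-0.92 -0.88 -0.37] [-0.016  0.327  0.021] 0.5969762096579992 18.0
```

Call:
step_arm(commands=[55,0,0,0,0,0,0,60,0,0,0,0,0,0,70,0,0,0,0,0,0,85,0,0,0,0,0,0,85,0,0,0,0,0,0,85,0,0,0.02,0,0,0,85,0,0,0.06,0,0,0,85,0,0,0.12,0,0,0,85,0,0,0.2,0,0,0,85,0,0,0.2,0,0,0])

```text
clock: 19.25
position: [0.5953, -0.0129, 0.1545]
ee_rot: [0.424, 0.906, 0.002, 0.003]
ft_force: [1.2, -0.1, -0.7]
grip_width: 0.997
grasp_force: 0.0
```

```bash
python3 st.py; python3 - <<'E'
from plate import *
o=get_obs();im=camera("wrist");cv2.imwrite("pics/w5.png",im[:,:,::-1]);cv2.imwrite("pics/side5.png",camera("side")[:,:,::-1]);pickle.dump(o,open("o5.pkl","wb"))
a=cv2.imread("pics/side5.png")[150:330,220:440]
cv2.imwrite("pics/c5.png",np.hstack([cv2.resize(a,(400,327)),cv2.resize(cv2.imread("pics/w5.png"),(400,327))]))
E
```

```text
[ 0.5953 -0.0129  0.1545] yaw 39.86 [ 1.22 -0.08 -0.69] [-0.02   0.053 -0.02 ] 0.9974529749889087 19.25
```

View pics/c5.png

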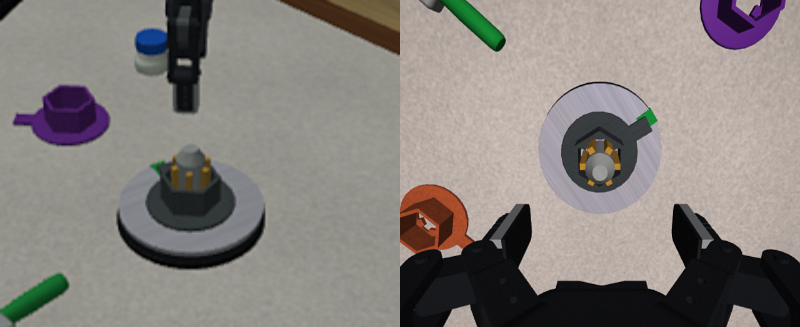

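The tray lies flat with its tab at the green mark. Next is the cover.

Call:
step_arm(commands=[85,-0.185,-0.344,0,0,0,-0.117,85,-0.185,-0.344,0,0,0,-0.117,85,-0.185,-0.344,0,0,0,-0.117,85,-0.185,-0.344,0,0,0,-0.117,85,-0.185,-0.344,0,0,0,-0.117,85,-0.185,-0.344,0,0,0,-0.117,85,-0.185,-0.344,0,0,0,-0.117,85,-0.185,-0.344,0,0,0,-0.117,85,-0.185,-0.344,0,0,0,-0.117,85,-0.185,-0.344,0,0,0,-0.117])

```text
clock: 20.6
position: [0.482, -0.2189, 0.1495]
ee_rot: [0.582, 0.813, 0.0, -0.0]
ft_force: [0.2, -0.5, -0.5]
grip_width: 0.995
grasp_force: 0.0
```

```bash
python3 st.py; python3 - <<'E'
from plate import *
o=get_obs();im=camera("wrist")[:,:,::-1].copy();cv2.imwrite("pics/w6.png",im);pickle.dump(o,open("o6.pkl","wb"))
h=cv2.cvtColor(im,cv2.COLOR_BGR2HSV)
m=(((h[...,0]<14)|(h[...,0]>172))&(h[...,1]>110)&(h[...,2]>50)).astype(np.uint8)
m=cv2.morphologyEx(m,cv2.MORPH_CLOSE,np.ones((5,5)))
n,l,s,c=cv2.connectedComponentsWithStats(m);i=1+s[1:,4].argmax()
q=np.argwhere(l==i)[0][::-1];print(s[i],fit(im,o,m,q))
E
```

```text
[ 0.482  -0.2189  0.1495] yaw 18.85 [ 0.21 -0.48 -0.54] [ 0.007 -0.009 -0.04 ] 0.9945083421714852 20.6
[ 258  169  136  112 9003] (array([ 0.47622096, -0.22399471,  0.04403567]), np.float64(-3.805202796600429), array([ 258,  169,  136,  112, 9003], dtype=int32))
```

View pics/w6.png

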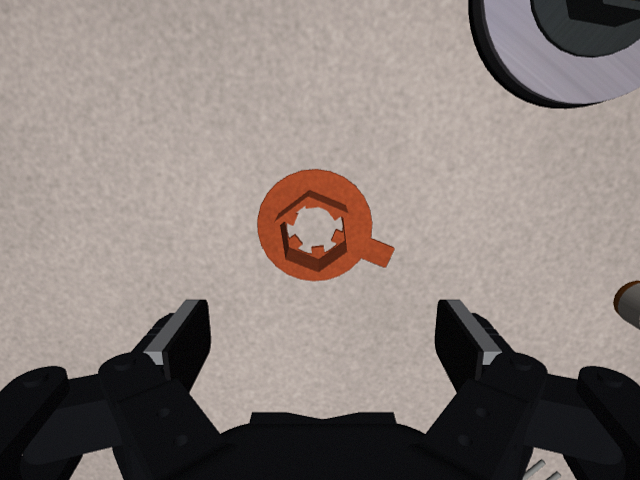

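The cover is at (315,225) with its tab at (378,250): centre (0.476,-0.224), tab at -3.8°. Grasping it now.

Call:
step_arm(commands=[85,-0.0097,-0.0085,-0.06,0,0,0.041,85,-0.0097,-0.0085,-0.14,0,0,0.041,85,-0.0097,-0.0085,-0.2,0,0,0.041,85,-0.0097,-0.0085,-0.235,0,0,0.041,85,-0.0097,-0.0085,-0.235,0,0,0.041,40,-0.0097,-0.0085,-0.235,0,0,0.041,40,-0.0097,-0.0085,-0.235,0,0,0.041,40,-0.0097,-0.0085,-0.235,0,0,0.041,40,-0.0097,-0.0085,-0.235,0,0,0.041,40,-0.0097,-0.0085,-0.235,0,0,0.041])

```text
clock: 21.9
position: [0.477, -0.2244, 0.0098]
ee_rot: [0.528, 0.849, 0.0, 0.001]
ft_force: [-0.8, 1.2, 6.1]
grip_width: 0.604
grasp_force: 41.9
```

```bash
python3 st.py
```

```text
[ 0.477  -0.2244  0.0098] yaw 26.21 [-0.76  1.22  6.06] [ 0.003  0.32  -0.011] 0.603710134034127 21.9
```

Call:
step_arm(commands=[40,0,0,0.03,0,0,0,40,0,0,0.1,0,0,0,40,0,0,0.2,0,0,-0.058,40,0.04,0.07,0.2,0,0,-0.116,40,0.08,0.15,0.2,0,0,-0.174,40,0.12,0.22,0.2,0,0,-0.232,40,0.16,0.29,0.2,0,0,-0.29,40,0.1943,0.352,0.2,0,0,-0.348,40,0.1943,0.352,0.2,0,0,-0.406,40,0.1943,0.352,0.2,0,0,-0.464])

```text
clock: 23.15
position: [0.5927, -0.0124, 0.1297]
ee_rot: [0.96, 0.279, 0.0, 0.0]
ft_force: [-0.6, -0.1, -1.8]
grip_width: 0.599
grasp_force: 42.9
```

```bash
python3 st.py
```

```text
[ 0.5927 -0.0124  0.1297] yaw -57.6 [-0.62 -0.05 -1.85] [-0.003 -0.06   0.041] 0.5991699390812686 23.15
```

Call:
step_arm(commands=[40,0,0,0,0,0,-0.055,40,0,0,-0.008,0,0,-0.11,40,0,0,-0.018,0,0,-0.1265,40,0,0,-0.03,0,0,-0.1265,40,0,0,-0.042,0,0,-0.1265,40,0,0,-0.052,0,0,-0.1265,40,0,0,-0.06,0,0,-0.1265,40,0,0,-0.067,0,0,-0.1265,40,0,0,-0.07,0,0,-0.1265,40,0,0,-0.07,0,0,-0.1265])

```text
clock: 24.4
position: [0.5926, -0.013, 0.0865]
ee_rot: [0.996, 0.086, -0.0, 0.0]
ft_force: [0.9, -0.3, -2.0]
grip_width: 0.6
grasp_force: 42.9
```

```bash
python3 st.py
```

```text
[ 0.5926 -0.013   0.0865] yaw -80.09 [ 0.86 -0.3  -2.  ] [ 0.011 -0.013 -0.03 ] 0.5998469643616982 24.4
```

Lowering gently through the key ends.

Call:
step_arm(commands=[40,0,0,-0.002,0,0,0,40,0,0,-0.004,0,0,0,40,0,0,-0.006,0,0,0,40,0,0,-0.008,0,0,0,40,0,0,-0.009,0,0,0,40,0,0,-0.01,0,0,0,40,0,0,-0.011,0,0,0,40,0,0,-0.011,0,0,0,40,0,0,-0.011,0,0,0,40,0,0,-0.011,0,0,0])

```text
clock: 25.65
position: [0.5928, -0.0129, 0.08]
ee_rot: [0.996, 0.086, 0.0, 0.0]
ft_force: [0.7, 0.3, -0.6]
grip_width: 0.598
grasp_force: 43.0
```

```bash
python3 st.py
```

```text
[ 0.5928 -0.0129  0.08  ] yaw -80.08 [ 0.73  0.26 -0.58] [ 0.089 -0.39  -0.003] 0.5977114610957464 25.65
```

It dropped in: 1.8 mm below the key ends with no load. Sliding down to just above the collar.

Call:
step_arm(commands=[40,0,0,-0.003,0,0,0,40,0,0,-0.007,0,0,0,40,0,0,-0.011,0,0,0,40,0,0,-0.014,0,0,0,40,0,0,-0.017,0,0,0,40,0,0,-0.019,0,0,0,40,0,0,-0.02,0,0,0,40,0,0,-0.021,0,0,0,40,0,0,-0.021,0,0,0,40,0,0,-0.021,0,0,0])

```text
clock: 26.9
position: [0.5927, -0.0129, 0.0673]
ee_rot: [0.996, 0.086, 0.0, 0.0]
ft_force: [4.5, 0.6, -0.8]
grip_width: 0.597
grasp_force: 43.1
```

```bash
python3 st.py
```

```text
[ 0.5927 -0.0129  0.0673] yaw -80.08 [ 4.49  0.63 -0.77] [ 0.123 -1.02  -0.006] 0.5974416410085739 26.9
```

Call:
step_arm(commands=[40,0.0008,0,0,0,0,0,40,0.0008,0,-0.0005,0,0,0,40,0.0008,0,-0.001,0,0,0,40,0.0008,0,-0.0015,0,0,0,40,0.0008,0,-0.002,0,0,0,40,0.0008,0,-0.0025,0,0,0,40,0.0008,0,-0.0025,0,0,0,40,0.0008,0,-0.0025,0,0,0,40,0.0008,0,-0.0025,0,0,0,40,0.0008,0,-0.0025,0,0,0])

```text
clock: 28.15
position: [0.593, -0.0129, 0.0659]
ee_rot: [0.996, 0.086, -0.0, -0.0]
ft_force: [-1.2, 0.6, 5.7]
grip_width: 0.603
grasp_force: 43.9
```

```bash
python3 st.py
```

```text
[ 0.593  -0.0129  0.0659] yaw -80.09 [-1.16  0.58  5.73] [ 0.094  0.115 -0.058] 0.603221115534932 28.15
```

The cover is seated on the collar. I'll ease off 0.5 mm, release and lift.

Call:
step_arm(commands=[40,0,0,0.0008,0,0,0,55,0,0,0.0008,0,0,0,62,0,0,0.0008,0,0,0,85,0,0,0.0008,0,0,0,85,0,0,0.0008,0,0,0,85,0,0,0.02,0,0,0,85,0,0,0.06,0,0,0,85,0,0,0.12,0,0,0,85,0,0,0.18,0,0,0,85,0,0,0.18,0,0,0])

```text
clock: 29.4
position: [0.5948, -0.0133, 0.1774]
ee_rot: [0.996, 0.086, 0.003, -0.0]
ft_force: [1.0, -0.1, -0.4]
grip_width: 0.993
grasp_force: 0.0
```

```bash
python3 st.py; python3 - <<'E'
from h import *
cv2.imwrite("pics/w7.png",camera("wrist")[:,:,::-1]);cv2.imwrite("pics/side7.png",camera("side")[:,:,::-1])
a=cv2.imread("pics/side7.png")[150:330,220:440]
cv2.imwrite("pics/c7.png",np.hstack([cv2.resize(a,(400,327)),cv2.resize(cv2.imread("pics/w7.png"),(400,327))]))
E
```

```text
[ 0.5948 -0.0133  0.1774] yaw -80.1 [ 1.03 -0.11 -0.35] [-0.019  0.015 -0.019] 0.9927412620614042 29.4
```

View pics/c7.png

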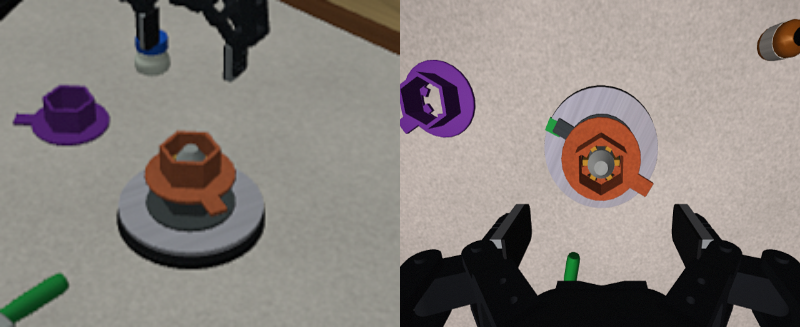

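The cover lies flat on the collar with its tab opposite the tray's tab, which stands at the green mark. The gripper is clear, so I'm handing in.

```bash
python3 -c "
from workcell import *
print(hand_in())"
```

```text
the job is handed in; nothing more can be done
None
```

The rack is loaded and handed in, at about 29 s of the 72 s allowed: the tray lies flat on the disc with its tab at the green mark, and the cover lies flat on its collar with its tab opposite; hand-in returned no verdict.

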